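# Square up a stool leg with a try square and hold it

## Task

An upside-down footstool base is held to the bench, and its one fitted leg is leaning in over the near rail while the glue is still soft. Pick up the try square, stand its stock flat along the top of that rail and press it into the corner until the stock is flat on the rail and the blade is flush up the face of the leg, so that the leg is pushed upright, square to the rail and not past it. Finish while still gripping the square and pressing it down on the rail and against the leg, because the leg springs back if you let go; leave the mallet, the glue bottle and the spare leg where they are.

Things in the scene. Friction and masses are not known exactly. Their poses are not given: they have to be found in the camera images.
- stool_base: Pale pine footstool seat frame, upside down, fixed to the bench by two steel holdfasts on its far rail (110 mm high). A rectangle 230 mm (x) by 320 mm (y) of members 45 mm wide, 40 mm high, open in the middle. Origin: bench level, centre of the rectangle; x from near rail to far rail, y along the long rails toward the end with the leg, z up.
- rail_top (a point): Middle of the top face of the near long rail of that frame, the work rail: 45 mm wide (x), 320 mm long (y), top face 40 mm above the bench. Axes as the frame's: y points along the rail toward the leg, z up. The leg stands on the +y end of this rail; the frame's other three corners have dark empty mortises.
- leg (a joint): The fitted leg (pale pine, 40 mm square, 180 mm tall, standing on the rail): its lean in rad about the line across the rail through point corner: 0 is exactly square, positive leans in over the rail (toward the rail's -y), negative is past square. Starts at 0.045 to 0.105. About 0.6 N m pushes it up to square; let go, it springs back to about 0.04. It can go past square, to -0.05.
- corner (a point): The inside corner where the leg's face meets the rail's top face, in the middle of the width of both (the rail's centre line), 40 mm above the bench and 115 mm from point rail_top along y. Axes as the frame's (it does not lean with the leg).
- leg_top (a point): Upper end of the leg's inner face, mid width, 180 mm up the face from point corner.
- square: Try square standing on its stock, blade up. Dark wood stock 20 mm thick (x), 150 long (y), 35 high (z). Steel blade 2.5 mm thick (x), 30 wide (y), rising at the +y end, mid thickness, to 150 mm above the stock's underside; its outer edge is flush with the stock's +y end. The other 120 mm of stock are free to grip. About 160 g. Origin: centre of the stock's underside; z up along the blade.
- square_heel (a point): The outer right-angled corner of the square: foot of the blade's outer edge, at the level of the stock's underside, mid thickness, 75 mm from the square's origin along its y. It belongs on point corner.
- spare_leg: Spare stool leg lying on the bench, 40 x 40 x 180 mm with a short tenon. Origin: centre of its underside; y along its length. A bystander.
- mallet: Wooden mallet lying on the bench: head 120 x 70 x 60 mm, handle 26 mm thick, 210 mm long. Origin: under the centre of the head; the handle points along -y. A bystander.
- glue: White plastic glue bottle standing on the bench, 60 mm diameter, 160 mm tall. Origin: centre of its base. A bystander.
There are look-alikes about, which are no part of the job. Of the things like the square, leave any that is blue; of the rest the larger one is meant.

How it is judged (in metres and radians):
On the way, in this order (a step that is already met when the one before it is completed fails the run):
1. the square has been picked up clear of the bench in the fingers (height (world z) of square above 0.03 m and contact force between the fingers and square above 3 N), for 0.2 s.
2. the square is pressed into the corner: stock on the rail, blade on the leg, the leg square (contact force between the fingers and square above 3 N and contact force between square and stool_base_c0 above 0.5 N and contact force between square and leg_c0 above 0.5 N and value of joint leg between -0.015 and 0.015 rad and angle between the z axis of square and the z axis of corner, either way round below 0.015 rad and angle between the y axis of square and the y axis of corner, either way round below 0.08 rad and x of square_heel in the frame of corner between -0.013 and 0.013 m and y of square_heel in the frame of corner between -0.003 and 0.002 m and z of square_heel in the frame of corner between -0.002 and 0.002 m), for 0.3 s.
At the end, for the whole second after the job is handed in: Fingers grip the square (over 3 N); stock presses on rail, blade on leg (over 0.5 N each); leg within 0.015 rad of square; square upright within 0.015 rad, in line with rail within 0.08 rad; heel at the corner: at most 3 mm short of the leg, within 2 mm of the rail top, 13 mm of its centre line (all of step 2); the arm keeps its last pose, push and grip.
It fails at once if the leg is pushed past square by more than 0.03 rad (value of joint leg below -0.03 rad).
It fails at once if the spare leg is moved more than 20 mm (distance of spare_leg from where it was at the start of the episode above 0.02 m).
It fails at once if the mallet is moved more than 20 mm (distance of mallet from where it was at the start of the episode above 0.02 m).
It fails at once if the glue bottle is moved more than 20 mm (distance of glue from where it was at the start of the episode above 0.02 m).
It also fails if it takes over 45 s, if anything falls off the work surface, if the arm or the gripper's body presses on something with over 40 N, if the wrist force passes 120 N, or if a joint passes its speed limit or range.

## Robot

A 6-joint arm with a two-finger parallel gripper is mounted at the origin on the work surface. World frame = base frame: x ahead of the robot, y to its left, z up, the work surface at z = 0. Lengths are in m, angles in degrees, forces in N, time in s.
With the tool pointing down it reaches from about 0.325 to 0.85 m from the base axis. Payload 15.5 kg.
Tool frame: the origin (TCP) lies at the very end of the fingers, on their centre line; the grasp point (between the pads) lies arm.grip_depth behind it (arm.grip_depth is the distance from the TCP to the grasp point, in m); z points along the fingers, y is the direction in which the jaws open and shut (so a half turn about z gives the same grasp; the last joint's range is limited). The gripper opens to 91 mm and grips with 3 to 60 N. Pads are 32 mm wide; open, the fingers measure 118 mm over their backs; the gripper's body (76 mm by 178 mm) begins 60 mm behind the grasp point.
Start: joints at [-76.117, 28.281, 77.091, -0, 74.628, -5.472], TCP at [0.207, -0.59, 0.178] pointing down, gripper open.
Joint ranges: [-166.48, 166.48], [-47.26, 123.95], [12.59, 153.08], [-70.14, 250.14], [6.76, 159.57], [-176.63, 176.63]. Speed limits (degrees/s): [108.29, 108.29, 147.25, 172.46, 172.46, 172.46].

## Interface

Orientations are given as a 3x3 rotation matrix whose columns are the frame's x, y, z axes.
In Python, from rig import arm gives the robot as it stands. Calls block until the motion is done:
- arm.move_to(position, orientation): joint-space move of the TCP to a pose.
- arm.move_l(position, orientation=None, feed=0.15): straight line of the TCP; orientation=None keeps the orientation; feed is the mean speed in m/s.
- arm.move_joints(angles): joint-space move.
- arm.grip(opening): finger opening in m; the grip force is fixed at half the most; returns when the fingers have stopped.
- arm.sleep(seconds).
- arm.solve_ik(position, orientation): joint angles nearest the present ones, or None.
- arm.snapshot(name): name is "side" or "top" or "wrist"; returns the picture (420x560x3 uint8, red, green, blue); there is no depth.
- arm.get_calibration(name): a dict with "intrinsics" (3x3 intrinsics, pixels), "cam_to_world" (4x4, takes a point from camera to world coordinates). Camera axes: x right, y down, z forward; pixel columns grow to the right and rows downward; lengths in m; the calibration is good to about 2 mm. The wrist camera is an equidistant fisheye: a pixel r from the principal point sees the ray r / f radians off the axis. A picture is of the moment at which its call begins: read the wrist's pose just before it. get_calibration takes no time and is no camera call; for the wrist camera it gives the pose at the moment of the call.
A pose or a line that the arm cannot do raises arm.Unreachable and nothing moves.
- arm.sign_off(): hands the job in, once; it reports no verdict.
Readings, each from a call of its own:
- arm.current_t(): time.
- arm.current_joint_positions(): joint angles.
- arm.current_dq(): joint speeds.
- arm.current_tau(): joint torques, N m.
- arm.current_ee_pos(): TCP position.
- arm.current_tool_rot(): TCP orientation.
- arm.current_force(): force on the tool from outside, world axes, zero at the start.
- arm.current_torque(): the same for the moment, N m.
- arm.current_width(): finger opening in m.
Only numpy, scipy, OpenCV 4.12 (cv2) and the standard library are available. Lean on these libraries where they do the work, as an engineer would, in place of code of your own. Each camera call takes 0.05 s, during which the arm holds its last target.

## Working session

There is one attempt and no reset: what is moved stays moved. The work goes in short steps, each a Python script; the robot and the scene stay as the last script left them, time stands still between calls to the robot, and variables do not carry over. Pictures are saved under pics/ and viewed, and the job is handed in when it is done.

```bash
mkdir -p pics; ls; python3 - <<'E'
from rig import arm
import cv2
for n in ("side","top","wrist"):
    im=arm.snapshot(n); cv2.imwrite(f"pics/{n}0.png",im[:,:,::-1])
    c=arm.get_calibration(n); print(n,c["intrinsics"],c["cam_to_world"])
print(arm.grip_depth,arm.current_t(),arm.current_force(),arm.current_width(),arm.current_tool_rot())
E
```

```text
pics
side [[425.11049194   0.         276.98017356]
 [  0.         425.11049194 201.47121003]
 [  0.           0.           1.        ]] [[-0.89501556 -0.34720581  0.27999157  0.17368873]
 [-0.4459629   0.68531172 -0.57572991  0.7782926 ]
 [ 0.00801526 -0.64015308 -0.76820556  1.18783837]
 [ 0.          0.          0.          1.        ]]
top [[520.31874424   0.         277.90320169]
 [  0.         520.31874424 207.55372025]
 [  0.           0.           1.        ]] [[-1.40999408e-02 -9.84497948e-01  1.74828438e-01  2.01348528e-01]
 [-9.99900535e-01  1.39412908e-02 -2.13561457e-03  1.41539105e-02]
 [-3.34825932e-04 -1.74841161e-01 -9.84596596e-01  1.99046382e+00]
 [ 0.00000000e+00  0.00000000e+00  0.00000000e+00  1.00000000e+00]]
wrist [[325.1922621    0.         279.25749608]
 [  0.         325.1922621  206.95727202]
 [  0.           0.           1.        ]] [[ 3.30494599e-01 -9.17599534e-01 -2.20871944e-01  2.69322332e-01]
 [-9.43807741e-01 -3.21445405e-01 -7.68101509e-02 -5.67152801e-01]
 [-5.17312810e-04  2.33845990e-01 -9.72273514e-01  3.84271712e-01]
 [ 0.00000000e+00  0.00000000e+00  0.00000000e+00  1.00000000e+00]]
0.0188 0.15 [ 0.70796244 -0.80717914 -0.23385097] 0.09122220594105791 [[ 9.43495006e-01  3.31386686e-01 -1.95506291e-04]
 [ 3.31386723e-01 -9.43494575e-01  9.09304421e-04]
 [ 1.16872254e-04 -9.22712369e-04 -9.99999567e-01]]
```

View pics/side0.png

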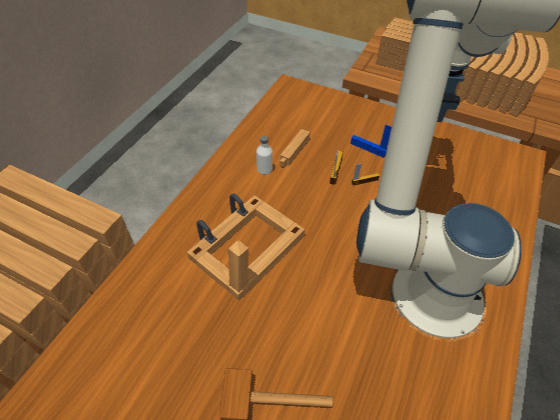

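View pics/top0.png

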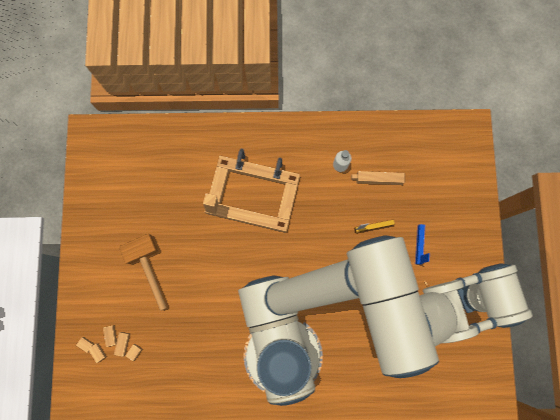

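View pics/wrist0.png

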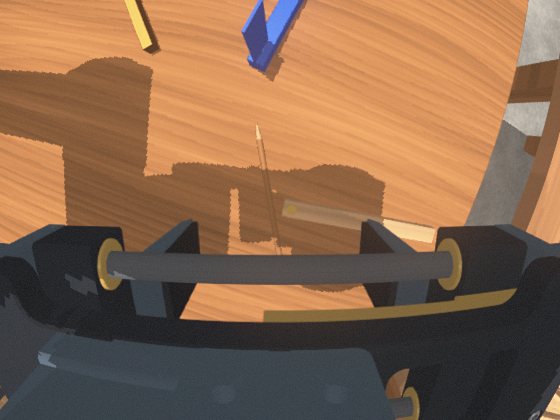

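```bash
python3 - <<'E'
import cv2
a=cv2.imread("pics/side0.png")[110:210,300:440]; cv2.imwrite("pics/side0c.png",cv2.resize(a,None,fx=5.5,fy=5.5,interpolation=2))
a=cv2.imread("pics/top0.png")[140:280,320:460]; cv2.imwrite("pics/top0c.png",cv2.resize(a,None,fx=4,fy=4,interpolation=2))
E
```

```text
(no output)
```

View pics/side0c.png

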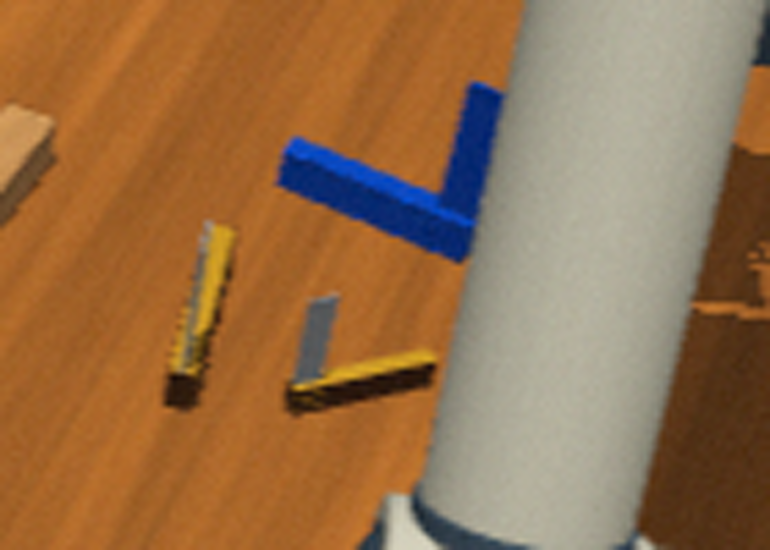

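View pics/top0c.png

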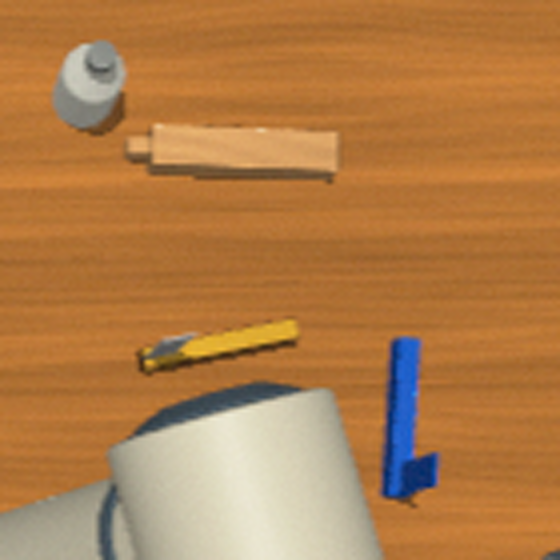

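```bash
cat > h.py <<'E'
import numpy as np, cv2
def ray(c,uv,fish=False):
    K=c["intrinsics"];T=c["cam_to_world"]
    x=(uv[0]-K[0,2])/K[0,0];y=(uv[1]-K[1,2])/K[1,1]
    if fish:
        r=np.hypot(x,y); d=np.array([x/r*np.sin(r),y/r*np.sin(r),np.cos(r)]) if r>1e-9 else np.array([0,0,1.])
    else: d=np.array([x,y,1.])
    return T[:3,3],T[:3,:3]@d
def at(c,uv,z,fish=False):
    o,d=ray(c,uv,fish); return o+d*(z-o[2])/d[2]
def proj(c,p,fish=False):
    K=c["intrinsics"];T=c["cam_to_world"]
    q=T[:3,:3].T@(np.asarray(p)-T[:3,3])
    if fish:
        r=np.hypot(q[0],q[1]);t=np.arctan2(r,q[2]);xy=q[:2]/r*t
    else: xy=q[:2]/q[2]
    return xy*K[0,0]+K[:2,2]
E
python3 - <<'E'
from rig import arm
from h import *
np.set_printoptions(precision=4,suppress=True)
c=arm.get_calibration("top")
for u in [(148,357),(298,328)]:
    print(at(c,(320+u[0]/4,140+u[1]/4),.035))
im=arm.snapshot("top")[135:245,190:310]
cv2.imwrite("pics/topf.png",cv2.resize(im[:,:,::-1],None,fx=5,fy=5,interpolation=2))
print(arm.get_calibration("wrist")["cam_to_world"][:3,3]-arm.current_ee_pos())
E
```

```text
[ 0.4608 -0.2886  0.035 ]
[ 0.4866 -0.4321  0.035 ]
[0.0622 0.0222 0.2065]
```

View pics/topf.png

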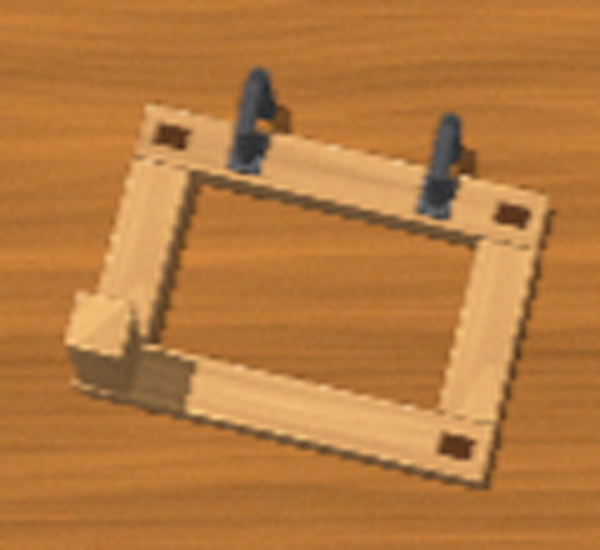

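```bash
cat >> h.py <<'E'
def R_for(sy):
    # tool down, tool x = -square y
    sy=np.asarray(sy,float);sy=sy/np.linalg.norm(sy)
    x=np.array([-sy[0],-sy[1],0]);z=np.array([0,0,-1.]);return np.c_[x,np.cross(z,x),z]
E
python3 - <<'E'
from rig import arm
from h import *
np.set_printoptions(precision=4,suppress=True)
c=arm.get_calibration("top")
P=[at(c,(190+u/5,135+v/5),.04) for u,v in [(145,105),(549,195),(492,484),(73,385)]]
print(np.array(P)); 
for i in range(4): print(np.linalg.norm(P[i]-P[(i+1)%4]))
for sgn in (1,-1):
  print(arm.solve_ik([.474,-.36,.25],R_for([-.0258*sgn,.1435*sgn])))
  v=P[0]-P[1]; m=(P[2]+P[3])/2; print(arm.solve_ik([m[0],m[1],.1],R_for(v[:2]*sgn)))
E
```

```text
[[ 0.7538  0.2353  0.04  ]
 [ 0.6777 -0.0762  0.04  ]
 [ 0.4541 -0.0284  0.04  ]
 [ 0.5345  0.2888  0.04  ]]
0.3207313160806453
0.22864051981308228
0.3272181659161392
0.225785391333623
[-42.9632  22.4377  75.5005  -0.      82.0618 126.8444]
[   8.0616   24.8877   98.419    -0.       56.6933 -158.2131]
[-42.9632  22.4377  75.5005  -0.      82.0618 -53.1556]
[ 8.0616 24.8877 98.419  -0.     56.6933 21.7869]
```

```bash
python3 - <<'E'
from rig import arm
from h import *
np.set_printoptions(precision=4,suppress=True)
sy=np.array([-.0258,.1435]);sy/=np.linalg.norm(sy)
arm.move_to([.474-sy[0]*.03,-.36-sy[1]*.03,.30],R_for(sy))
c=arm.get_calibration("wrist"); im=arm.snapshot("wrist"); np.save("c1.npy",c,allow_pickle=True)
cv2.imwrite("pics/w1.png",im[:,:,::-1]); print(c["cam_to_world"],arm.current_t())
for n in("top","side"): cv2.imwrite(f"pics/{n}1.png",arm.snapshot(n)[:,:,::-1])
E
```

```text
[[-0.9844 -0.1712 -0.0418  0.4913]
 [-0.1762  0.9573  0.2293 -0.4533]
 [ 0.0007  0.2331 -0.9725  0.5063]
 [ 0.      0.      0.      1.    ]] 2.2917
```

View pics/w1.png

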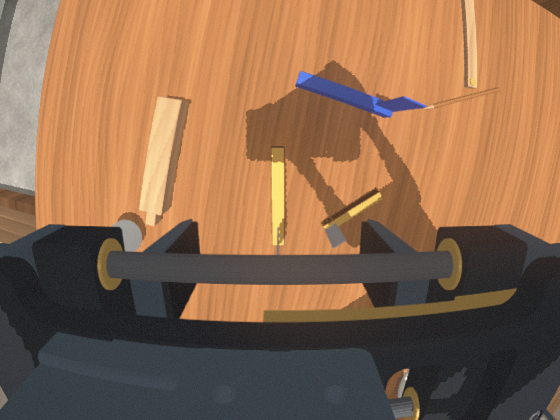

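View pics/side1.png

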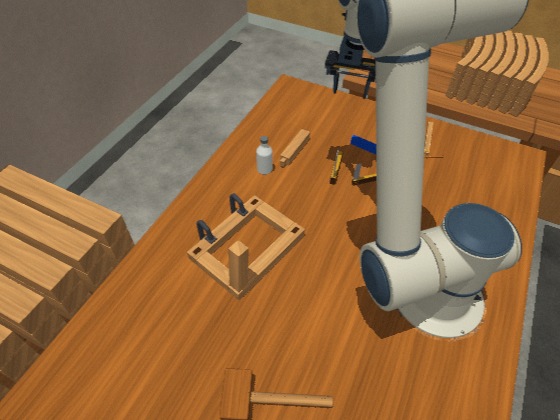

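```bash
python3 - <<'E'
import cv2
a=cv2.imread("pics/w1.png")[130:260,220:390]; cv2.imwrite("pics/w1c.png",cv2.resize(a,None,fx=4.5,fy=4.5,interpolation=2))
E
```

```text
(no output)
```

View pics/w1c.png

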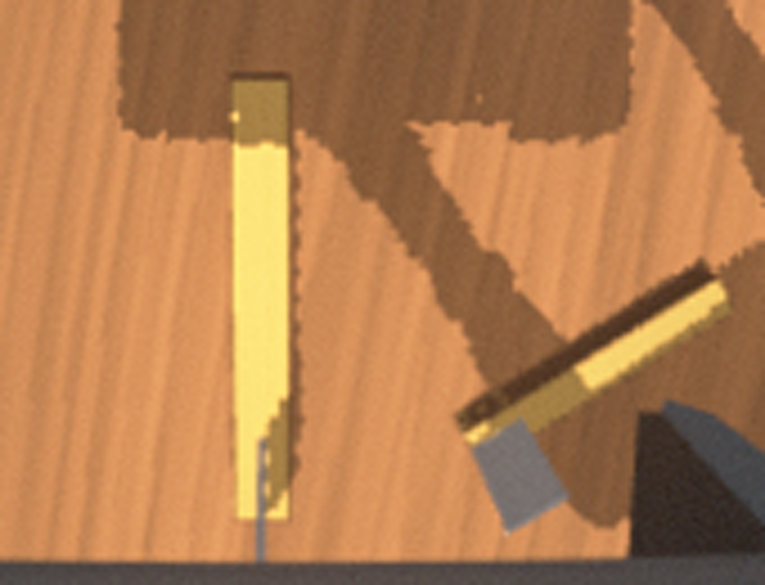

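```bash
python3 - <<'E'
from h import *
np.set_printoptions(precision=4,suppress=True)
c=np.load("c1.npy",allow_pickle=True).item()
f=lambda u,v,z: at(c,(220+u/4.5-.5,130+v/4.5-.5),z,True)
A=[f(u,v,.035) for u,v in [(232,80),(290,80),(238,518),(288,518)]]
back=(A[0]+A[1])/2;front=(A[2]+A[3])/2
print(A,np.linalg.norm(A[0]-A[1]),np.linalg.norm(A[2]-A[3]),front-back,np.linalg.norm(front-back))
print("centre",(front+back)/2)
sy=(front-back)/np.linalg.norm(front-back); print(sy)
o=(front+back)/2; sx=np.array([sy[1],-sy[0],0])
for z in(.02,.03):
  for p in [(458,425),(705,262),(728,298),(475,445)]:
    q=f(*p,z)-o; print(z,q@sx,q@sy)
for z in (.08,.1,.12):
  for p in [(505,532),(568,495)]:
    q=f(*p,z)-o; print(z,q@sx,q@sy)
E
```

```text
[array([ 0.4983, -0.4272,  0.035 ]), array([ 0.48  , -0.4305,  0.035 ]), array([ 0.4709, -0.2816,  0.035 ]), array([ 0.4541, -0.2846,  0.035 ])] 0.01860189912413493 0.017112051312886154 [-0.0266  0.1458  0.    ] 0.14820467776476862
centre [ 0.4758 -0.356   0.035 ]
[-0.1796  0.9837  0.    ]
0.02 -0.06800615007449845 0.045698018923765064
0.02 -0.1539311648693548 -0.012315736630194227
0.02 -0.1632541138635241 0.0004320839685266315
0.02 -0.07426141490910582 0.053058171959002025
0.03 -0.06665445218279965 0.042732786473745614
0.03 -0.1508124692893235 -0.014087950118272564
0.03 -0.15994369728861765 -0.0016022809964294743
0.03 -0.07278108115357798 0.049941582265343024
0.08 -0.0760143834067591 0.06307556869825899
0.08 -0.09553898306675986 0.0510922572598214
0.1 -0.07255474580488154 0.05549505215560157
0.1 -0.09116329301515035 0.044073972055590396
0.12 -0.06909510820300395 0.047914535612944203
0.12 -0.08678760296354078 0.03705568685135938
```

```bash
python3 - <<'E'
from rig import arm
from h import *
np.set_printoptions(precision=4,suppress=True)
sy=np.array([-.1796,.9837]); R=R_for(sy)
g=np.array([.4755,-.3575])-.022*sy
arm.move_to([*g,.15],R)
arm.move_l([*g,.008],R,feed=.12)
print(arm.current_ee_pos(),arm.current_force())
arm.grip(0.0); print(arm.current_width(),arm.current_force(),arm.current_torque())
arm.move_l([*g,.14],R,feed=.1)
print(arm.current_ee_pos(),arm.current_width(),arm.current_force(),arm.current_torque(),arm.current_t())
np.save("c2.npy",arm.get_calibration("wrist"),allow_pickle=True)
for n in("top","side","wrist"): cv2.imwrite(f"pics/{n}2.png",arm.snapshot(n)[:,:,::-1])
E
```

```text
[ 0.4798 -0.3795  0.0087] [-0.7655  0.2402  0.2274]
0.00036117945173052304 [-0.2531  0.0651 -0.3603] [ 0.1336 -0.0495  0.0206]
[ 0.4792 -0.3789  0.1394] 0.0002929327036128393 [-0.5018  1.1663  0.3598] [ 0.1115 -0.0068 -0.0042] 7.2083
```

View pics/wrist2.png

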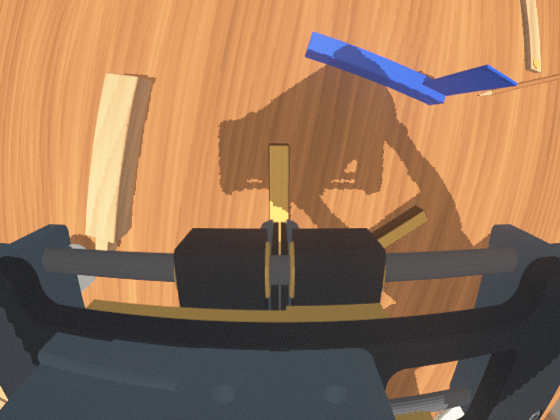

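View pics/side2.png

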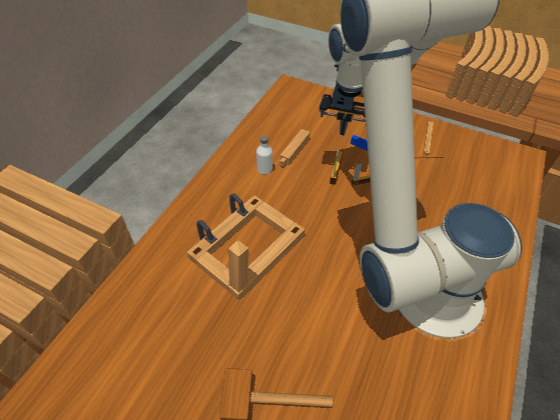

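```bash
python3 - <<'E'
from h import *
c=np.load("c2.npy",allow_pickle=True).item()
print(proj(c,[.4792,-.3789,.1394],True),proj(c,[.4792,-.3789,.035],True))
a=cv2.imread("pics/wrist2.png")[130:320,160:400]; cv2.imwrite("pics/w2c.png",cv2.resize(a,None,fx=3.1,fy=3.1,interpolation=2))
a=cv2.imread("pics/side2.png")[60:210,280:440]; cv2.imwrite("pics/s2c.png",cv2.resize(a,None,fx=4,fy=4,interpolation=2))
E
```

```text
[280.30896888 229.13671484] [279.85317843 197.05615495]
```

View pics/w2c.png

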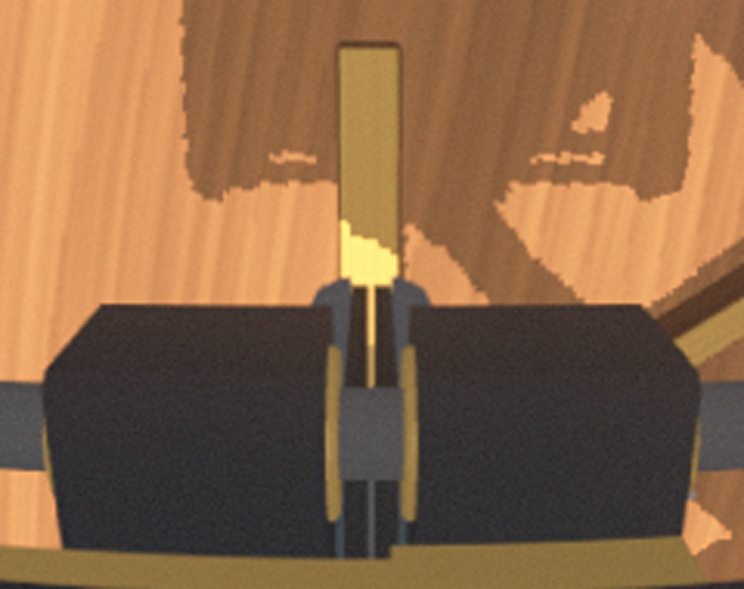

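View pics/s2c.png

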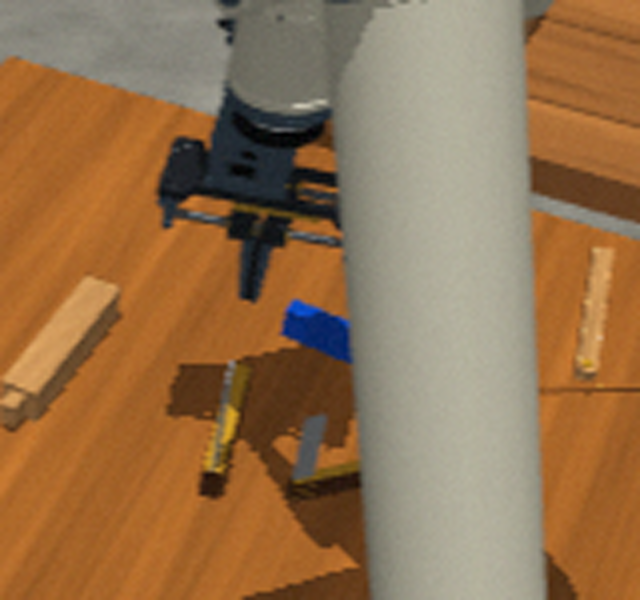

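View pics/top2.png

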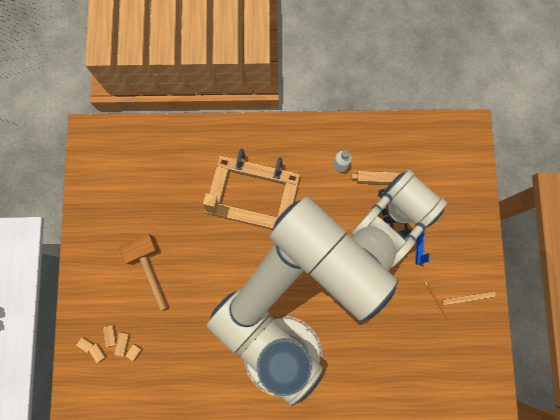

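```bash
python3 - <<'E'
from rig import arm
from h import *
np.set_printoptions(precision=4,suppress=True)
c=np.load("c2.npy",allow_pickle=True).item()
for p in [(340,47),(400,47),(341,285),(398,285)]: print(at(c,(160+p[0]/3.1-.3,130+p[1]/3.1-.3),.035,True))
arm.grip(.091); print(arm.current_width())
sy=np.array([-.1796,.9837])
arm.move_l(np.r_[np.array([.4755,-.3575])-.09*sy,.2],R_for(sy))
np.save("c3.npy",arm.get_calibration("wrist"),allow_pickle=True)
cv2.imwrite(f"pics/wrist3.png",arm.snapshot("wrist")[:,:,::-1]);print(arm.current_t())
E
```

```text
[ 0.4981 -0.4271  0.035 ]
[ 0.48   -0.4304  0.035 ]
[ 0.4847 -0.3525  0.035 ]
[ 0.4667 -0.3558  0.035 ]
0.09128225257673044
9.5583
```

View pics/wrist3.png

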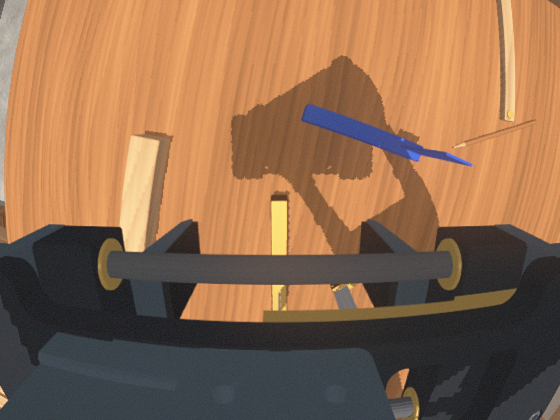

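```bash
python3 - <<'E'
from rig import arm
from h import *
np.set_printoptions(precision=1,suppress=True)
c=arm.get_calibration("side")
print("tcp",proj(c,[.4792,-.3789,.1394]))
sy=np.array([-.1796,.9837,0]);o=np.array([.4758,-.356,0]);sx=np.array([.9837,.1796,0])
for y in(-.075,.075):
  for x in (-.01,.01):
    for z in (0,.035): print(y,x,z,proj(c,o+sy*y+sx*x+[0,0,z]))
print("blade",proj(c,o+sy*.075+[0,0,.15]),proj(c,o+sy*.045+[0,0,.15]))
im=arm.snapshot("side")
cv2.imwrite("pics/s3c.png",cv2.resize(im[130:200,310:390,::-1],None,fx=8,fy=8,interpolation=2))
im=arm.snapshot("top")
cv2.imwrite("pics/t3.png",im[:,:,::-1])
print(arm.current_ee_pos())
E
```

```text
tcp [340.9 139.2]
-0.075 -0.01 0 [341.3 157.6]
-0.075 -0.01 0.035 [342.4 151.2]
-0.075 0.01 0 [336.4 156.6]
-0.075 0.01 0.035 [337.4 150.2]
0.075 -0.01 0 [333.9 184.4]
0.075 -0.01 0.035 [335. 178.]
0.075 0.01 0 [328.7 183.3]
0.075 0.01 0.035 [329.7 176.9]
blade [335.9 155. ] [337.5 149.4]
[ 0.5 -0.4  0.2]
```

View pics/s3c.png

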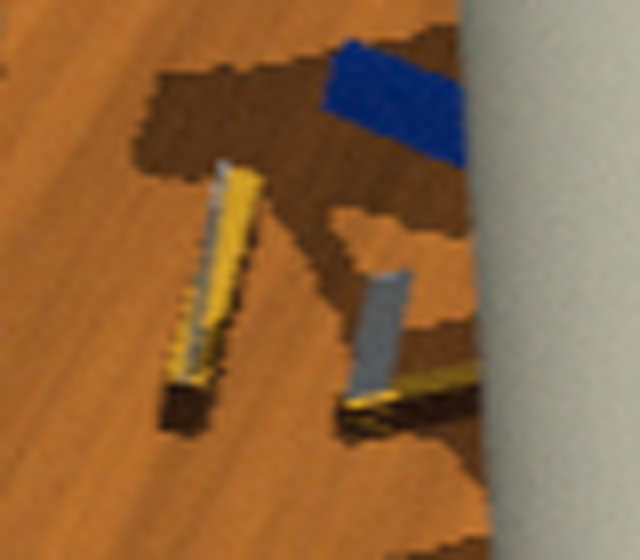

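```bash
python3 - <<'E'
from rig import arm
from h import *
np.set_printoptions(precision=4,suppress=True)
sy=np.array([-.1796,.9837]); R=R_for(sy)
g=np.array([.4758,-.356])-.022*sy
arm.move_l([*g,.12],R,feed=.2)
arm.move_l([*g,.005],R,feed=.12)
print(arm.current_ee_pos(),arm.current_force())
cv2.imwrite("pics/w4a.png",arm.snapshot("wrist")[:,:,::-1])
cv2.imwrite("pics/s4a.png",arm.snapshot("side")[130:200,310:390,::-1].repeat(8,0).repeat(8,1))
arm.grip(0.015); print(arm.current_width(),arm.current_force(),arm.current_torque(),arm.current_t())
cv2.imwrite("pics/w4b.png",arm.snapshot("wrist")[:,:,::-1])
cv2.imwrite("pics/s4b.png",arm.snapshot("side")[130:200,310:390,::-1].repeat(8,0).repeat(8,1))
E
```

```text
[ 0.4802 -0.3781  0.0057] [-0.0041 -0.5452  0.3561]
0.014799584786348068 [ 0.4366  0.2734 -0.0985] [ 0.1785  0.0273 -0.0026] 12.7583
```

View pics/w4b.png

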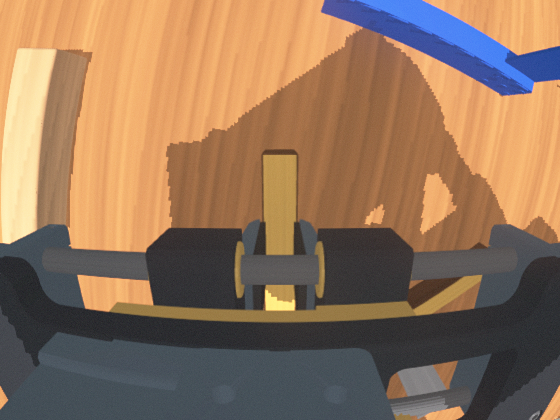

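View pics/s4b.png

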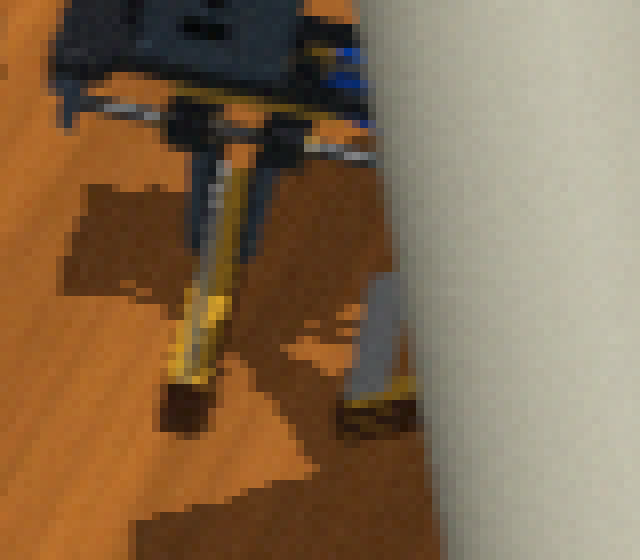

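View pics/s4a.png

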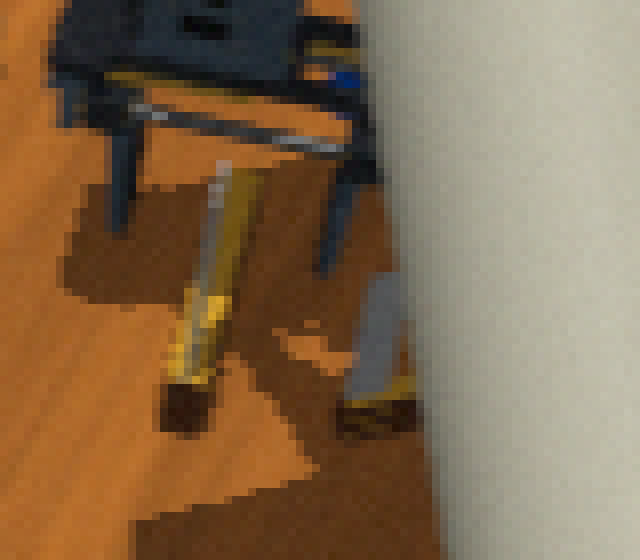

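```bash
python3 - <<'E'
from rig import arm
from h import *
np.set_printoptions(precision=2,suppress=True)
c=arm.get_calibration("side");w=arm.get_calibration("wrist")
p=arm.current_ee_pos();print(arm.current_joint_positions())
for h in(0,.01,.02,.03,.04,.05,.06,.08):print(h,proj(c,[p[0],p[1],h]),proj(w,[p[0],p[1],h],True))
for n in("w4a","w4b"):
  a=cv2.imread(f"pics/{n}.png")[140:330,130:430]; cv2.imwrite(f"pics/{n}c.png",cv2.resize(a,None,fx=2.6,fy=2.6,interpolation=2))
E
```

```text
[-43.81  38.89  88.65  -0.    52.45 125.84]
0 [336.27 166.2 ] [280.29 226.94]
0.01 [336.57 164.39] [280.34 231.43]
0.02 [336.86 162.56] [280.4  236.35]
0.03 [337.16 160.72] [280.47 241.74]
0.04 [337.47 158.87] [280.54 247.7 ]
0.05 [337.78 156.99] [280.62 254.29]
0.06 [338.09 155.1 ] [280.71 261.63]
0.08 [338.71 151.25] [280.91 279.05]
```

View pics/w4ac.png

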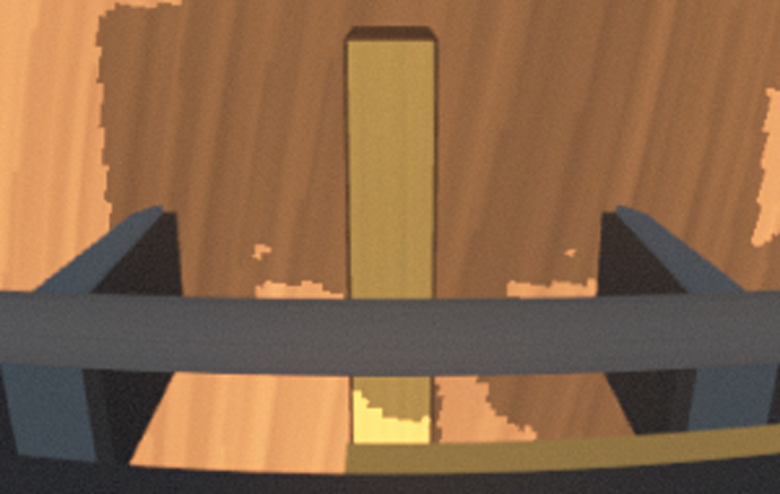

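View pics/w4bc.png

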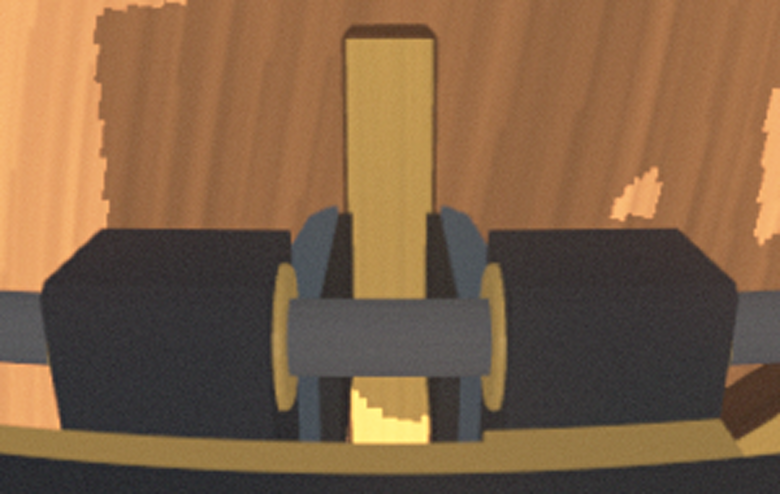

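```bash
python3 - <<'E'
from rig import arm
from h import *
np.set_printoptions(precision=2,suppress=True)
c=arm.get_calibration("side");w=arm.get_calibration("wrist")
p=arm.current_ee_pos();R=arm.current_tool_rot();print(R)
for h in(0,.01,.02,.03,.04,.05):
  for s in(-.0455,.0455,-.0074,.0074):
    a=[]
    for x in(-.016,.016):
      q=p+R[:,1]*s+R[:,0]*x;q[2]=h; a+=[proj(c,q),proj(w,q,True)]
    print(h,s,*a)
# look at this moment enlarged, smooth
E
```

```text
[[ 0.18 -0.98  0.  ]
 [-0.98 -0.18 -0.  ]
 [ 0.   -0.   -1.  ]]
0 -0.0455 [324.02 166.62] [215.56 248.48] [325.72 161.07] [213.03 204.1 ]
0 0.0455 [347.05 171.43] [344.94 248.3 ] [348.49 165.77] [347.45 203.97]
0 -0.0074 [333.61 168.62] [269.63 248.94] [335.2  163.03] [269.2 204. ]
0 0.0074 [337.35 169.41] [290.95 248.91] [338.9  163.79] [291.37 203.98]
0.01 -0.0455 [324.26 164.82] [212.85 253.7 ] [325.96 159.26] [210.02 207.57]
0.01 0.0455 [347.4  169.63] [347.73 253.51] [348.84 163.96] [350.56 207.42]
0.01 -0.0074 [333.89 166.82] [269.22 254.28] [335.49 161.22] [268.73 207.52]
0.01 0.0074 [337.66 167.6 ] [291.46 254.25] [339.21 161.98] [291.94 207.49]
0.02 -0.0455 [324.5  162.99] [209.93 259.37] [326.21 157.43] [206.73 211.37]
0.02 0.0455 [347.75 167.81] [350.76 259.17] [349.19 162.14] [353.95 211.21]
0.02 -0.0074 [334.18 165.  ] [268.77 260.09] [335.78 159.39] [268.22 211.38]
0.02 0.0074 [337.96 165.78] [292.03 260.06] [339.52 160.16] [292.57 211.35]
0.03 -0.0455 [324.75 161.15] [206.75 265.55] [326.46 155.59] [203.13 215.55]
0.03 0.0455 [348.1  165.97] [354.04 265.33] [349.55 160.3 ] [357.67 215.38]
0.03 -0.0074 [334.47 163.16] [268.28 266.44] [336.07 157.55] [267.66 215.64]
0.03 0.0074 [338.27 163.94] [292.64 266.4 ] [339.83 158.32] [293.27 215.61]
0.04 -0.0455 [324.99 159.29] [203.3 272.3] [326.71 153.73] [199.16 220.16]
0.04 0.0455 [348.46 164.12] [357.62 272.05] [349.91 158.44] [361.76 219.97]
0.04 -0.0074 [334.76 161.3 ] [267.75 273.4 ] [336.37 155.69] [267.04 220.36]
0.04 0.0074 [338.58 162.09] [293.31 273.36] [340.14 156.46] [294.04 220.33]
0.05 -0.0455 [325.24 157.42] [199.53 279.69] [326.96 151.85] [194.79 225.28]
0.05 0.0455 [348.83 162.25] [361.51 279.43] [350.28 156.56] [366.27 225.07]
0.05 -0.0074 [335.06 159.43] [267.16 281.06] [336.67 153.81] [266.36 225.61]
0.05 0.0074 [338.9  160.21] [294.04 281.02] [340.46 154.58] [294.89 225.58]
```

```bash
python3 - <<'E'
from rig import arm
from h import *
np.set_printoptions(precision=4,suppress=True)
sy=np.array([-.1796,.9837]); R=R_for(sy)
g=np.array([.4758,-.356])-.022*sy
arm.grip(.06)
for z in(-.012,-.020,-.026):
  arm.move_l([*g,z],R,feed=.08)
  print(arm.current_ee_pos(),arm.current_force())
cv2.imwrite("pics/w5a.png",arm.snapshot("wrist")[:,:,::-1])
cv2.imwrite("pics/s5a.png",arm.snapshot("side")[130:200,310:390,::-1].repeat(8,0).repeat(8,1))
arm.grip(0.0); print(arm.current_width(),arm.current_force(),arm.current_torque(),arm.current_t())
cv2.imwrite("pics/w5b.png",arm.snapshot("wrist")[:,:,::-1])
E
```

```text
[ 0.4793 -0.3772 -0.0128] [ 0.2602  0.2329 -0.5407]
[ 0.4795 -0.3774 -0.0205] [-0.1507 -0.4652  0.2622]
[ 0.4796 -0.3775 -0.0263] [ 0.0064  0.5401 -0.3788]
0.01979379416117427 [ 0.9999 -0.6768  0.7359] [0.145  0.0252 0.0097] 15.3333
```

View pics/w5b.png

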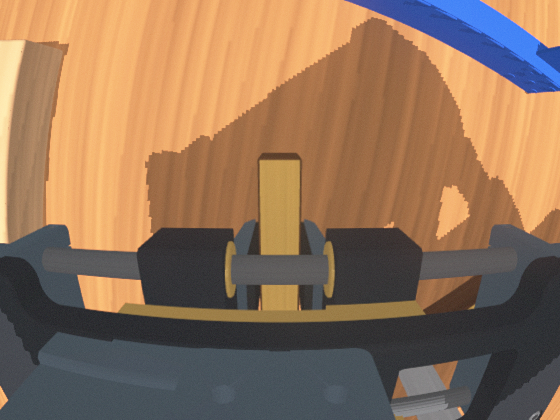

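View pics/s5a.png

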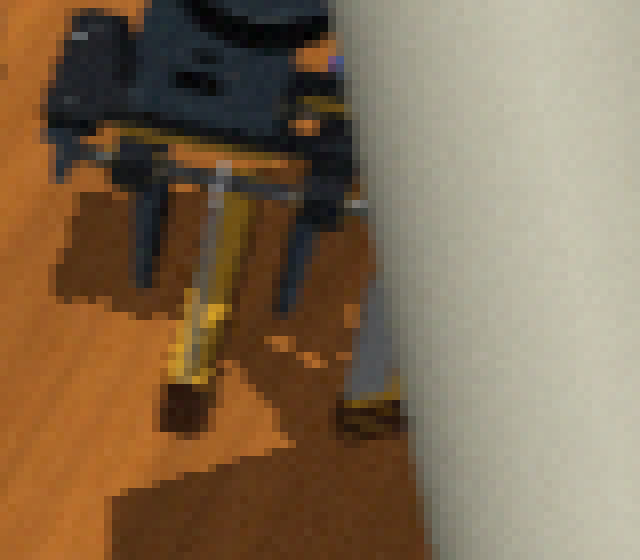

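```bash
python3 - <<'E'
from rig import arm
from h import *
np.set_printoptions(precision=4,suppress=True)
sy=np.array([-.1796,.9837]); R=R_for(sy)
p=arm.current_ee_pos()
arm.move_l([p[0],p[1],.20],R,feed=.25)
print(arm.current_width(),arm.current_force(),arm.current_torque())
P=np.array([[.7538,.2353],[.6777,-.0762],[.4541,-.0284],[.5345,.2888]])
M=np.array([[.115,.16],[.115,-.16],[-.115,-.16],[-.115,.16]])
for idx in([0,1,2,3],[0,1,2]):
  a,b=M[idx],P[idx];U,_,Vt=np.linalg.svd((a-a.mean(0)).T@(b-b.mean(0)));Rr=(U@Vt).T;t=b.mean(0)-Rr@a.mean(0)
  fy=Rr[:,1]; print("res",(a@Rr.T+t-b)*1e3,"fy",fy,"railtop",Rr@[-.0925,0]+t,"corner",Rr@[-.0925,.115]+t)
corner=Rr@[-.0925,.115]+t
h=corner-fy*(.06+.0968)
R2=R_for(fy); print(arm.solve_ik([*h,.25],R2))
arm.move_to([*h,.25],R2)
print(arm.current_t(),arm.current_ee_pos(),arm.current_width(),arm.current_force(),arm.current_torque())
np.save("c6.npy",arm.get_calibration("wrist"),allow_pickle=True)
for n in("top","side","wrist"): cv2.imwrite(f"pics/{n}6.png",arm.snapshot(n)[:,:,::-1])
E
```

```text
0.01992212392406326 [ 0.2505  0.1921 -2.1662] [ 0.0466 -0.0032  0.0013]
res [[ 0.6486 -1.982 ]
 [ 1.4418 -1.4947]
 [ 1.5014  4.832 ]
 [-3.5918 -1.3553]] fy [0.2353 0.9719] railtop [0.5151 0.1266] corner [0.5422 0.2384]
res [[-2.3868 -1.2355]
 [ 1.4203 -1.4625]
 [ 0.9665  2.698 ]] fy [0.2259 0.9741] railtop [0.5131 0.1251] corner [0.5391 0.2371]
[   2.806    15.0833   86.7916   -0.       78.125  -164.1373]
20.7833 [0.5037 0.0843 0.25  ] 0.01998411340289284 [ 0.0116 -0.0409 -2.2699] [ 0.0497 -0.0701  0.036 ]
```

View pics/wrist6.png

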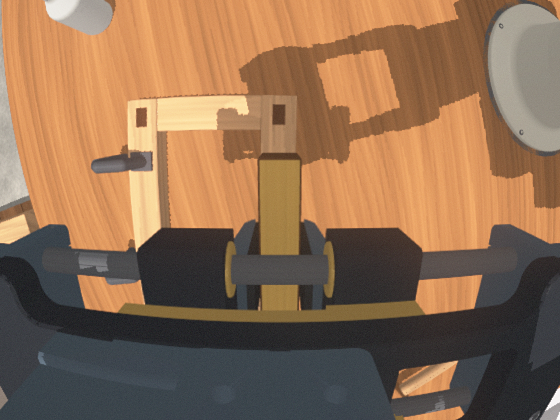

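View pics/side6.png

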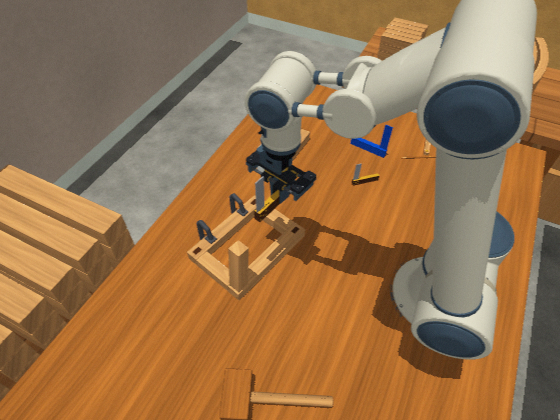

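View pics/top6.png

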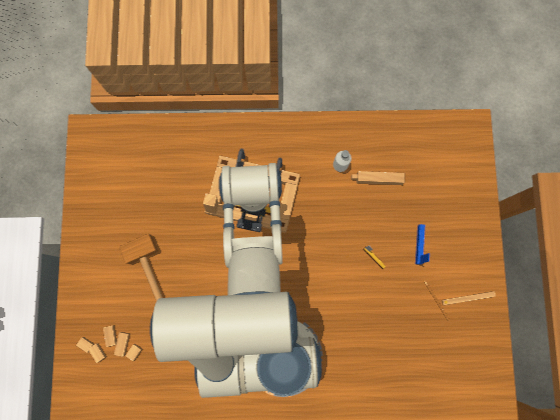

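```bash
python3 - <<'E'
import cv2
a=cv2.imread("pics/wrist6.png")[85:245,110:310]; cv2.imwrite("pics/w6c.png",cv2.resize(a,None,fx=3.7,fy=3.7,interpolation=2))
a=cv2.imread("pics/side0.png")[190:305,180:310]; cv2.imwrite("pics/s0f.png",cv2.resize(a,None,fx=5,fy=5,interpolation=2))
E
```

```text
(no output)
```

View pics/w6c.png

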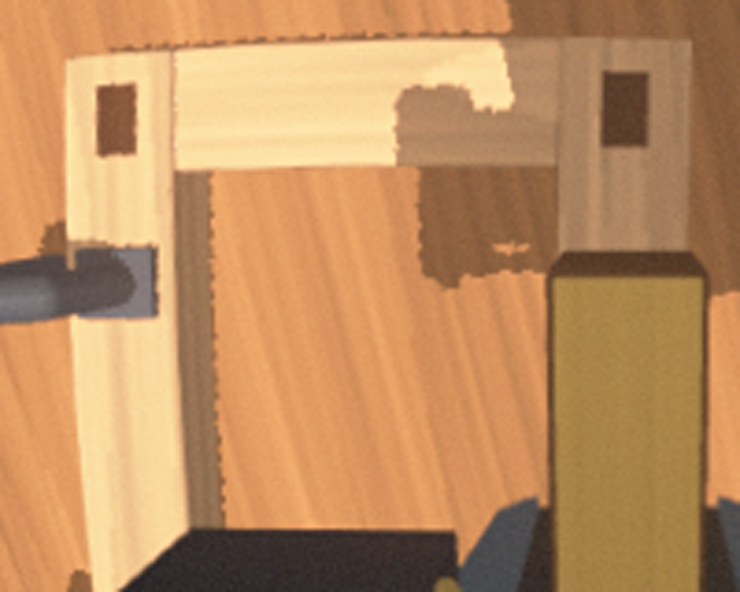

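View pics/s0f.png

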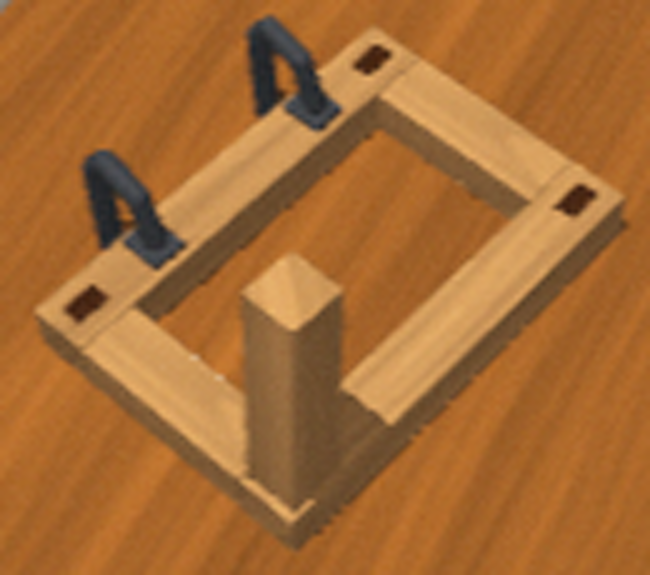

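```bash
python3 - <<'E'
from rig import arm
from h import *
from scipy.optimize import least_squares
np.set_printoptions(precision=4,suppress=True)
cw=np.load("c6.npy",allow_pickle=True).item();ct=arm.get_calibration("top");cs=arm.get_calibration("side")
W=[((67,58),(.115,-.16)),((692,40),(-.115,-.16)),((175,172),(.07,-.115)),((557,165),(-.07,-.115))]
S=[((375,27),(.115,-.16)),((624,198),(-.115,-.16)),((37,313),(.115,.16)),((296,520),(-.115,.16))]
T=[((145,105),(.115,.16)),((549,195),(.115,-.16)),((492,482),(-.115,-.16))]
def res(q,sel):
    c,s=np.cos(q[2]),np.sin(q[2]);f=lambda m:[q[0]+c*m[0]-s*m[1],q[1]+s*m[0]+c*m[1],.04]
    r=[]
    if 'w' in sel:
        for u,m in W:r.append((proj(cw,f(m),True)-(110+u[0]/3.7-.4,85+u[1]/3.7-.4))*1.1)   # ~mm weights
    if 's' in sel:
        for u,m in S:r.append((proj(cs,f(m))-(180+u[0]/5-.4,190+u[1]/5-.4))*2.6)
    if 't' in sel:
        for u,m in T:r.append((proj(ct,f(m))-(190+u[0]/5-.4,135+u[1]/5-.4))*3.8)
    return np.concatenate(r)
for sel in('w','s','t','wst','ws'):
    r=least_squares(res,[.605,.105,-.23],args=(sel,),loss='soft_l1');q=r.x
    c,s=np.cos(q[2]),np.sin(q[2]);fx=np.array([c,s]);fy=np.array([-s,c])
    print(sel,q,"fy",fy,"corner",q[:2]-.0925*fx+.115*fy); print(res(q,sel).round(1))
E
```

```text
w [ 0.6081  0.109  -0.2481] fy [0.2455 0.9694] corner [0.5466 0.2432]
[-1.  -0.2  0.4 -0.2 -0.5  0.1  0.7  0.3]
s [ 0.6048  0.1093 -0.2462] fy [0.2437 0.9699] corner [0.5431 0.2433]
[-0.2 -0.8  2.5 -0.6 -0.8 -0.3 -0.1  3.4]
t [ 0.6055  0.1065 -0.2286] fy [0.2266 0.974 ] corner [0.5414 0.2395]
[ 0.6  1.6  0.6 -1.8 -3.7  0. ]
wst [ 0.6063  0.1086 -0.24  ] fy [0.2377 0.9713] corner [0.5438 0.2423]
[-0.7 -0.1  0.7 -1.7  0.1 -0.2  1.3 -0.8 -1.8 -1.5  1.4 -2.2 -1.4 -0.4
  0.1  2.5  0.2 -0.6 -0.6 -0.6 -7.5  0.7]
ws [ 0.6065  0.1092 -0.2425] fy [0.2401 0.9707] corner [0.5443 0.243 ]
[-0.5  0.1  1.  -1.   0.2  0.1  1.5 -0.2 -1.7 -1.3  1.2 -1.6 -1.8 -0.4
 -0.7  2.8]
```

```bash
cat >> h.py <<'E'
FY=np.array([.2425,.9701]); CO=np.array([.545,.243]); RF=R_for(FY)
def pose(d,zb,tipoff=.0968):   # heel y rel corner d, stock bottom z zb
    return [*(CO+FY*(d-tipoff)),zb-.0263]
E
python3 - <<'E'
from rig import arm
from h import *
np.set_printoptions(precision=4,suppress=True)
arm.move_l(pose(-.035,.25),RF,feed=.2)
arm.move_l(pose(-.035,.05),RF,feed=.15)
arm.sleep(.1)
f0=arm.current_force();t0=arm.current_torque();print(arm.current_t(),arm.current_ee_pos(),f0,t0)
for z in np.arange(.046,.03,-.0015):
    arm.move_l(pose(-.035,z),RF,feed=.03)
    f=arm.current_force();print(round(z,4),arm.current_ee_pos()[2]+.0263,f-f0,arm.current_torque()-t0)
    if f[2]-f0[2]>6:break
np.save("f0.npy",np.r_[f0,t0,z]);print(arm.current_t(),arm.current_width())
for n in("top","side","wrist"): cv2.imwrite(f"pics/{n}7.png",arm.snapshot(n)[:,:,::-1])
a=cv2.imread("pics/side7.png")[150:305,180:330];cv2.imwrite("pics/s7c.png",cv2.resize(a,None,fx=3.8,fy=3.8,interpolation=2))
E
```

```text
22.875 [0.5135 0.1152 0.0243] [ 0.001   0.1659 -1.4211] [ 0.0512 -0.0685 -0.0023]
0.046 0.045880434507858905 [-0.8928 -0.0763 -1.0348] [-0.0348  0.049   0.0176]
0.0445 0.04439385877593559 [-0.4704  0.089  -0.5069] [0.0108 0.0656 0.0213]
0.043 0.042901252530978484 [ 0.4252 -0.4969 -1.2247] [ 0.0034  0.0423 -0.0114]
0.0415 0.04140743575371714 [-0.1913 -0.9342 -0.5441] [ 0.0224  0.0213 -0.0619]
0.04 0.040191756865204056 [-0.796  -0.3797  4.8742] [0.069  0.2026 0.0005]
0.0385 0.03933996239777793 [-4.6243  1.4781 22.4694] [0.1251 0.9846 0.0552]
24.4083 0.01971368612646206
```

View pics/s7c.png

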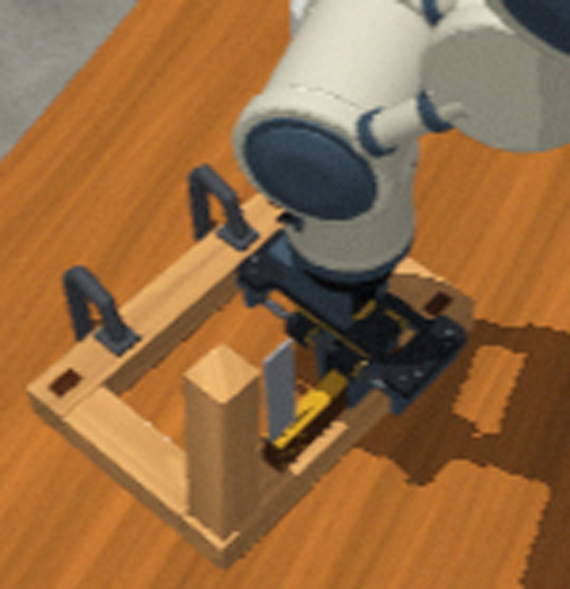

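```bash
python3 - <<'E'
import cv2
a=cv2.imread("pics/wrist7.png")[60:320,130:430];cv2.imwrite("pics/w7c.png",cv2.resize(a,None,fx=2.3,fy=2.3,interpolation=2))
E
```

```text
(no output)
```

View pics/w7c.png

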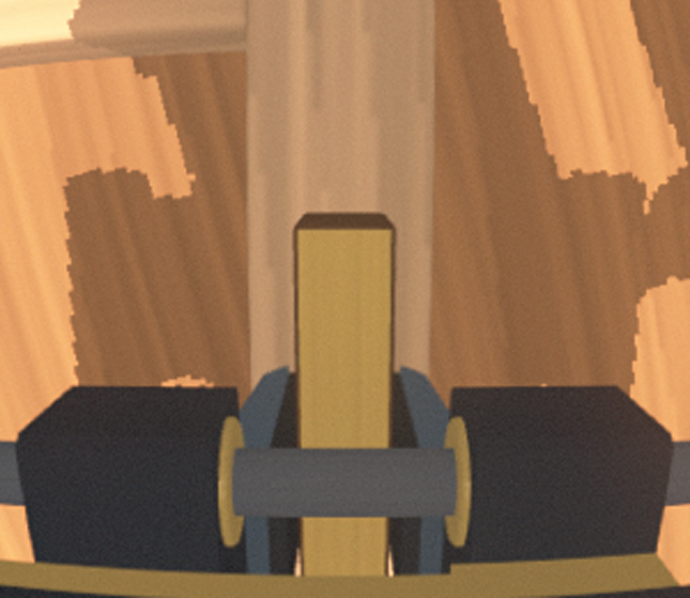

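```bash
python3 - <<'E'
from rig import arm
from h import *
np.set_printoptions(precision=3,suppress=True)
b=np.load("f0.npy")
F3=np.r_[FY,0]; FX=np.array([FY[1],-FY[0],0])
f00=b[:3]
arm.move_l(pose(-.035,.0391),RF,feed=.03)
zb=.0391
for d in [-.031,-.027,-.023,-.019,-.016,-.013,-.011,-.009,-.007]:
    arm.move_l(pose(d,zb),RF,feed=.05)
    f=arm.current_force()-f00;tq=arm.current_torque()-b[3:6];p=arm.current_ee_pos()
    act=(p[:2]-CO)@FY+.0968
    print(f"{d:.4f} act {act:.4f} z {p[2]+.0263:.4f} fy {f@F3:.2f} fx {f@FX:.2f} fz {f[2]:.2f} Mx {tq@FX:.3f}")
    if f@F3<-14: break
print(arm.current_t(),arm.current_width())
cv2.imwrite("pics/side8.png",arm.snapshot("side")[:,:,::-1])
a=cv2.imread("pics/side8.png")[150:305,180:330];cv2.imwrite("pics/s8c.png",cv2.resize(a,None,fx=3.8,fy=3.8,interpolation=2))
E
```

```text
-0.0310 act -0.0307 z 0.0394 fy -0.40 fx -0.44 fz 9.41 Mx 0.243
-0.0270 act -0.0267 z 0.0394 fy 0.97 fx -0.99 fz 10.05 Mx 0.234
-0.0230 act -0.0226 z 0.0394 fy 0.43 fx -0.13 fz 8.72 Mx 0.320
-0.0190 act -0.0187 z 0.0394 fy 0.89 fx -1.37 fz 9.50 Mx 0.335
-0.0160 act -0.0158 z 0.0394 fy 0.59 fx -1.01 fz 9.54 Mx 0.075
-0.0130 act -0.0128 z 0.0394 fy -0.22 fx -1.02 fz 9.71 Mx 0.056
-0.0110 act -0.0110 z 0.0394 fy -2.99 fx -0.60 fz 10.92 Mx -0.288
-0.0090 act -0.0091 z 0.0394 fy -3.53 fx -0.12 fz 9.48 Mx -0.418
-0.0070 act -0.0071 z 0.0394 fy -4.41 fx -0.55 fz 10.86 Mx -0.473
27.0583 0.019970408605999343
```

View pics/s8c.png

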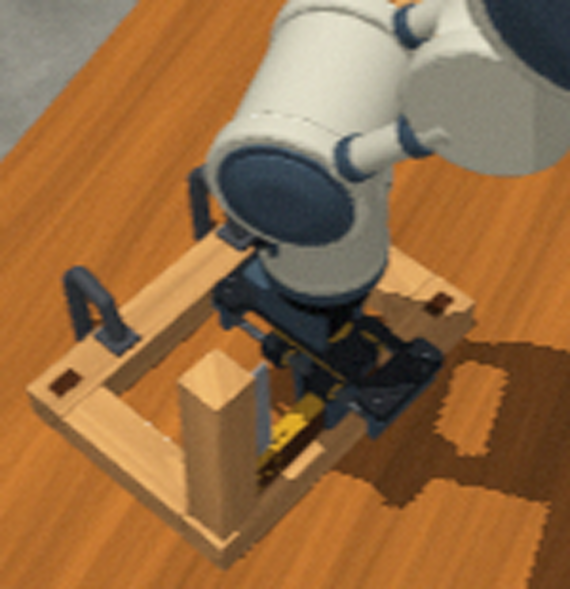

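```bash
python3 - <<'E'
from rig import arm
from h import *
np.set_printoptions(precision=3,suppress=True)
b=np.load("f0.npy")
F3=np.r_[FY,0]; FX=np.array([FY[1],-FY[0],0])
f00=b[:3]; zb=.0386
for d in [-.006,-.005,-.004,-.003,-.002,-.001,0,.0007,.0014,.002,.0026]:
    arm.move_l(pose(d,zb),RF,feed=.03)
    f=arm.current_force()-f00;tq=arm.current_torque()-b[3:6];p=arm.current_ee_pos()
    act=(p[:2]-CO)@FY+.0968
    print(f"{d:.4f} act {act:.4f} z {p[2]+.0263:.4f} fy {f@F3:.2f} fx {f@FX:.2f} fz {f[2]:.2f} Mx {tq@FX:.3f}")
    if f@F3<-11: break
print(arm.current_t(),arm.current_width())
cv2.imwrite("pics/side9.png",arm.snapshot("side")[:,:,::-1])
a=cv2.imread("pics/side9.png")[150:305,180:330];cv2.imwrite("pics/s9c.png",cv2.resize(a,None,fx=3.8,fy=3.8,interpolation=2))
E
```

```text
-0.0060 act -0.0068 z 0.0392 fy -11.50 fx -0.89 fz 21.59 Mx -1.791
27.3583 0.019528888874081107
```

View pics/s9c.png

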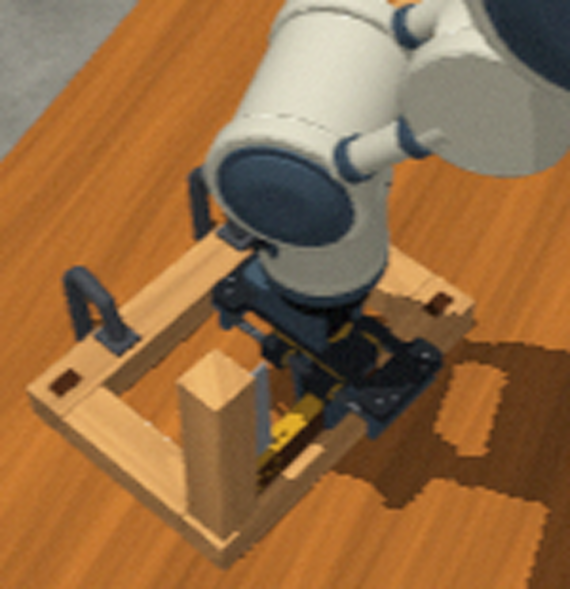

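```bash
python3 - <<'E'
from rig import arm
from h import *
np.set_printoptions(precision=2,suppress=True)
c=arm.get_calibration("side")
fx=np.array([FY[1],-FY[0],0]);fy=np.r_[FY,0]
C=np.array([.5438,.243,.04])  # side/wrist compromise
def pt(x,y,z,q): # leg rotated about x axis through corner, lean toward -y
    yy=y*np.cos(q)-z*np.sin(q); zz=y*np.sin(q)+z*np.cos(q)
    return C+fx*x+fy*yy+[0,0,zz]
for q in(0,.04,.08,.1):
    print(q,*[proj(c,pt(x,y,.18,q)) for x,y in[(-.02,0),(.02,0),(.02,.04),(-.02,.04)]],"base",proj(c,pt(-.02,.04,0,q)),proj(c,pt(.02,.04,0,q)))
a=cv2.imread("pics/side0.png");b=cv2.imread("pics/side9.png")
for n,i in(("a",a),("b",b)): cv2.imwrite(f"pics/leg{n}.png",cv2.resize(i[235:300,218:268],None,fx=8,fy=8,interpolation=2))
cv2.imwrite("pics/legab.png",np.hstack([cv2.imread("pics/lega.png"),cv2.imread("pics/legb.png")]))
E
```

```text
0 [245.45 251.23] [234.78 243.18] [224.4  252.53] [235.1  260.86] base [239.19 293.07] [229.59 285.22]
0.04 [247.27 249.57] [236.62 241.56] [226.26 250.52] [236.96 258.8 ] base [239.16 292.81] [229.56 284.96]
0.08 [249.09 247.97] [238.44 240.01] [228.13 248.56] [238.83 256.8 ] base [239.15 292.53] [229.54 284.68]
0.1 [249.99 247.2 ] [239.35 239.27] [229.07 247.61] [239.77 255.82] base [239.16 292.39] [229.54 284.53]
```

View pics/legab.png

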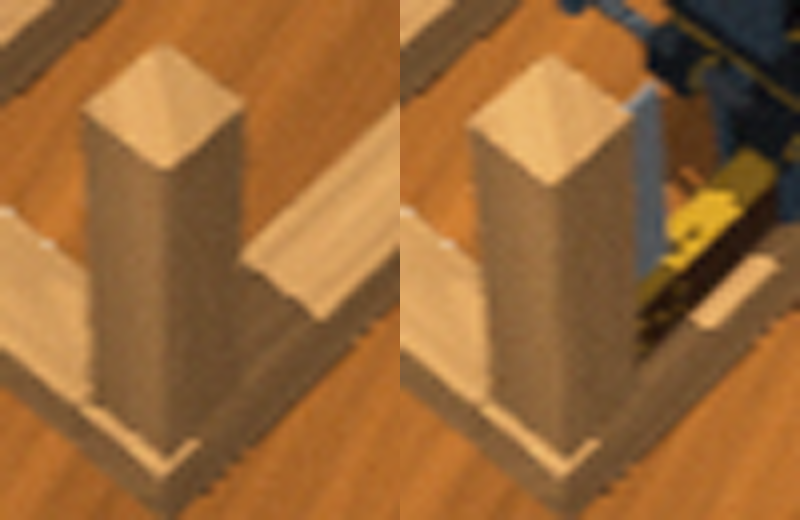

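```bash
python3 - <<'E'
from rig import arm
from h import *
np.set_printoptions(precision=3,suppress=True)
b=np.load("f0.npy")
F3=np.r_[FY,0]; FX=np.array([FY[1],-FY[0],0])
f00=b[:3]; zb=.0390
for d in [-.006,-.005,-.004,-.003,-.002]:
    arm.move_l(pose(d,zb),RF,feed=.03)
    f=arm.current_force()-f00;tq=arm.current_torque()-b[3:6];p=arm.current_ee_pos()
    act=(p[:2]-CO)@FY+.0968
    print(f"{d:.4f} act {act:.4f} z {p[2]+.0263:.4f} fy {f@F3:.2f} fx {f@FX:.2f} fz {f[2]:.2f} Mx {tq@FX:.3f}")
    if f@F3<-16: break
print(arm.current_t(),arm.current_width())
cv2.imwrite("pics/side10.png",arm.snapshot("side")[:,:,::-1])
b=cv2.imread("pics/side10.png")
cv2.imwrite("pics/leg10.png",cv2.resize(b[235:300,218:278],None,fx=9,fy=9,interpolation=2))
E
```

```text
-0.0060 act -0.0064 z 0.0393 fy -7.20 fx -1.03 fz 12.95 Mx -1.158
-0.0050 act -0.0054 z 0.0393 fy -8.05 fx -0.38 fz 11.71 Mx -1.221
-0.0040 act -0.0044 z 0.0393 fy -7.42 fx 0.22 fz 12.66 Mx -1.205
-0.0030 act -0.0034 z 0.0393 fy -8.36 fx -0.82 fz 12.80 Mx -1.184
-0.0020 act -0.0024 z 0.0393 fy -7.72 fx -0.39 fz 12.79 Mx -1.218
28.6583 0.020077264672638075
```

View pics/leg10.png

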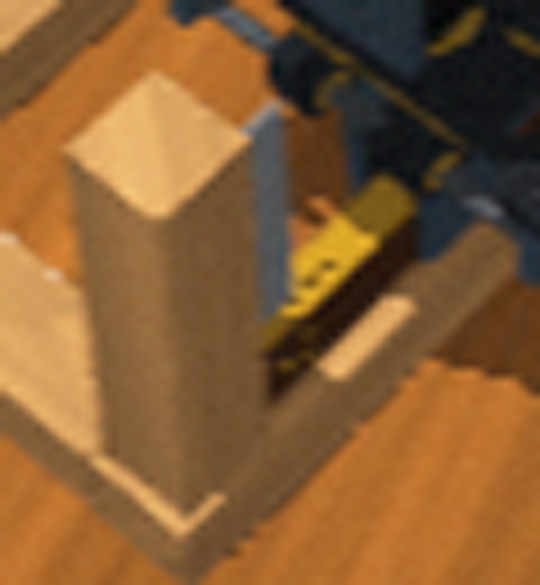

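```bash
python3 - <<'E'
from rig import arm
from h import *
np.set_printoptions(precision=3,suppress=True)
b=np.load("f0.npy")
F3=np.r_[FY,0]; FX=np.array([FY[1],-FY[0],0])
f00=b[:3]; zb=.0390
for d in [-.0015,-.001,-.0005,0,.0005,.001,.0015]:
    arm.move_l(pose(d,zb),RF,feed=.03)
    fs=np.mean([arm.current_force() for _ in range(1)],0)
    f=fs-f00;tq=arm.current_torque()-b[3:6];p=arm.current_ee_pos()
    act=(p[:2]-CO)@FY+.0968
    print(f"{d:.4f} act {act:.4f} z {p[2]+.0263:.4f} fy {f@F3:.2f} fx {f@FX:.2f} fz {f[2]:.2f} Mx {tq@FX:.3f}")
    if f@F3<-12: break
print(arm.current_t(),arm.current_width(),d)
cv2.imwrite("pics/side11.png",arm.snapshot("side")[:,:,::-1])
b=cv2.imread("pics/side11.png")
cv2.imwrite("pics/leg11.png",cv2.resize(b[235:300,218:278],None,fx=9,fy=9,interpolation=2))
E
```

```text
-0.0015 act -0.0020 z 0.0393 fy -8.52 fx -0.84 fz 13.49 Mx -1.345
-0.0010 act -0.0015 z 0.0393 fy -8.46 fx -0.57 fz 12.73 Mx -1.346
-0.0005 act -0.0011 z 0.0393 fy -8.90 fx -0.19 fz 12.51 Mx -1.402
0.0000 act -0.0006 z 0.0393 fy -8.43 fx -0.34 fz 13.15 Mx -1.409
0.0005 act -0.0001 z 0.0393 fy -9.19 fx 0.51 fz 13.59 Mx -1.374
0.0010 act 0.0003 z 0.0393 fy -11.11 fx 0.11 fz 12.77 Mx -1.586
0.0015 act 0.0003 z 0.0393 fy -15.06 fx 0.81 fz 14.34 Mx -2.299
30.4583 0.0198678432543401 0.0015
```

View pics/leg11.png

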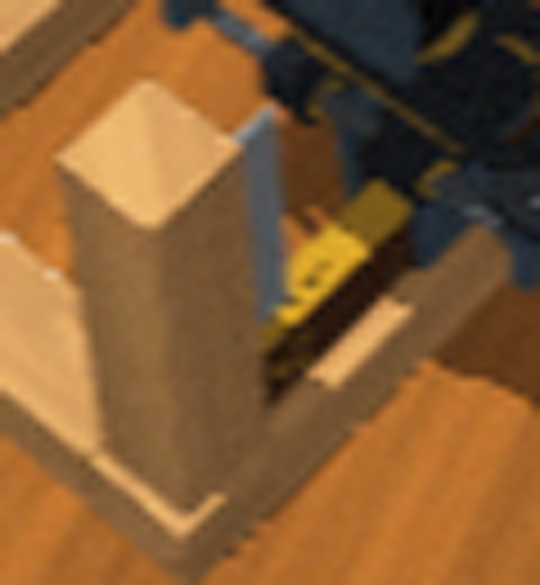

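```bash
python3 - <<'E'
from rig import arm
from h import *
np.set_printoptions(precision=4,suppress=True)
b=np.load("f0.npy");F3=np.r_[FY,0]
arm.move_l(pose(.0014,.0387),RF,feed=.02)
for _ in range(4):
    arm.sleep(.2);f=arm.current_force()-b[:3];p=arm.current_ee_pos()
    print(f@F3,f[2],(p[:2]-CO)@FY+.0968,p[2]+.0263)
print(arm.current_tool_rot()[:,2],arm.current_width(),arm.current_t())
i=arm.snapshot("side")[:,:,::-1]
cv2.imwrite("pics/leg12.png",cv2.resize(i[225:300,215:290],None,fx=8,fy=8,interpolation=2))
E
```

```text
-14.512518801297519 19.956845935362345 0.0003214754976700457 0.03925064408621748
-14.708406264855503 21.396140204384327 0.0003162566638174741 0.03925124875384951
-14.999758356630704 20.86460764888101 0.00029899414432424387 0.03925565739208384
-14.250687673500067 21.330386517757685 0.00033689038409176475 0.03926725940071257
[ 0.0001 -0.0014 -1.    ] 0.020059695551282713 31.5583
```

View pics/leg12.png

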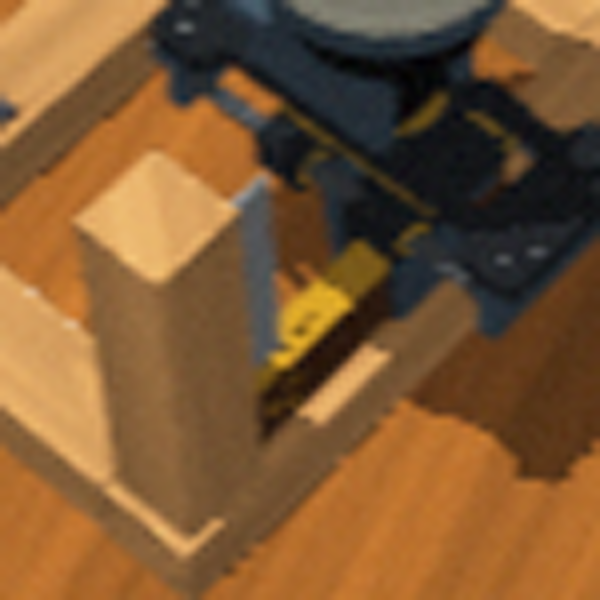

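```bash
python3 -c "
from rig import arm
arm.sign_off(); print(arm.current_t())"
```

```text
the job is handed in; nothing more can be done
the job is handed in; nothing more can be done
```

I picked up the larger yellow-topped square, stood its stock on the near rail and slid it into the corner until it hit a hard stop. I handed the job in at about 31.6 s, with the arm still gripping and pressing.

**Last checks, steady over 0.8 s before hand-in:**
- **Grip:** the finger opening was 20.0 mm, which matches the stock's thickness. There is no direct reading of finger force.
- **Forces:** about 21 N down on the rail and 14–15 N along the rail. Some of the 14–15 N is rail friction; I can't split it exactly.
- **Position:** the heel is about 0.3 mm past my estimate of the corner. The estimate is only good to about 2 mm, but forward motion stopped there and the force jumped, so I take the heel to be on the corner.
- **Lean:** the side camera shows the leg going from about 0.08 rad to within about 0.01 rad of square. The tool is within 0.0015 rad of vertical. I did not measure the square's own tilt, but the camera shows no gap along the blade.
- **Bystanders:** I did not touch the mallet, glue bottle or spare leg.

**What disagreed:** the first grasp closed on nothing. The pictures showed the real fingertips about 35 mm short of the reported TCP. I corrected for that, and the stock then met the rail at the expected 40 mm height. The top camera also put the corner about 4 mm from where the other two cameras did, so I relied on those two.

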